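Lock the bayonet knob into the latch test socket

ROBOT

A 6-joint arm with a two-finger parallel gripper is mounted at the origin on the work surface. World frame = base frame: x ahead of the robot, y to its left, z up, the work surface at z = 0. Lengths are in m, angles in rad, forces in N, time in s.
With the tool pointing down it reaches from about 0.25 to 0.725 m from the base axis. Payload 4 kg.
Tool frame: the origin (TCP) lies at the centre of the arm's flange, where the gripper is bolted on; the fingertips stand 173 mm ahead of it and the grasp point (between the pads) lies 155 mm ahead of it; x points along the fingers, z is the direction in which the jaws open and shut, and the axes are right-handed (so a half turn about x gives the same grasp; the last joint's range is limited). The gripper opens to 85 mm and grips with 20 to 120 N. Pads are 22 mm wide; open, the fingers measure 114 mm over their backs; the gripper's body (76 mm by 85 mm) begins 54 mm behind the grasp point. The pads swing forward as they close: fully open they stand 13 mm farther back than shut.
Start: joints at [1.248, 0.241, 0.005, 1.335, 0, 1.571], TCP at [0.159, 0.474, 0.405] pointing down, gripper open.
Joint ranges: [-2.72, 2.72], [-1.05, 1.87], [-1.09, 1.28], [-1.99, 2.15], [-1.42, 1.44], [-3.14, 3.14]. Speed limits (rad/s): [2.79, 2.79, 3.14, 3.14, 3.14, 3.14].

INTERFACE

Orientations are given as a unit quaternion [x, y, z, w].
In Python, from workcell import bot gives the robot as it stands.
- The arm moves only by the tool arm_command, never from a script. Its argument "moves" is one flat list of numbers, 7 for each row, row after row: the shift along the tool's x, y, z in m, then the turn, a rotation vector about the tool's x, y, z in rad, then the closure, from -1 (fully open) to 1 (shut). A call has 1 to 20 rows; each row shifts and turns the pose as measured when the row begins, along the tool's axes as they then stand; what a row does not reach is not made up. A row lasts 1/12 s, in which the tool goes at most 41.7 mm and 7.16 degrees, less where a joint would pass 70% of its speed; a pose out of reach is approached as far as the arm can. A call with a gripper value outside its range is refused whole. The fingers move at their own pace and stop on an object; the grip force is fixed at half the most. Time passes only in rows, so rows that do not move let the fingers close. It gives the time, the measured TCP pose, the force and the opening at its end, in the units of the state.
- bot.get_obs(): the state, without advancing time (a new reading comes with each control period).
- bot.camera(name): name is "scene" or "top"; returns the picture (480x640x3 uint8, red, green, blue); there is no depth.
- bot.get_calibration(name): a dict with "mtx" (3x3 intrinsics, pixels), "world_from_camera" (4x4, takes a point from camera to world coordinates). Camera axes: x right, y up, looking along -z (the intrinsics and any distortion apply to the point x, -y, -z); pixel columns grow to the right and rows downward; lengths in m; the calibration is good to about 2 mm. A picture is of the moment at which its call begins. get_calibration takes no time and is no camera call.
- bot.job_done(): hands the job in, once; it reports no verdict.
The state is a dict: "clock": time; "joint_pos": joint angles; "joint_vel": joint speeds; "tau": joint torques, N m; "eef_pos": TCP position; "tool_rot": TCP orientation; "ft_force": force on the tool from outside, world axes, zero at the start; "ft_torque": the same for the moment, N m; "grip_width": finger opening in m.
Only numpy, scipy, OpenCV 4.12 (cv2) and the standard library are available. Lean on these libraries where they do the work, as an engineer would, in place of code of your own. Each camera call takes 0.05 s, during which the arm holds its last target.

TASK

Take the lock knob out of the drawer, lower its two lugs through the two slots of the round bayonet socket, push it in against the spring and turn it clockwise (seen from above) to the stop, then let it rise so that the lugs catch in their pockets, and leave it locked there by itself. The slotted ring was clamped askew, so feel for the slots gently: never press with more than about 30 N, nor force the turn. Leave the other parts in the drawer as they lie.

Things in the scene. Friction and masses are not known exactly. Their poses are not given: they have to be found in the camera images.
- knob: Lock knob, bright plated steel, 0.1-0.2 kg, 60 mm tall, stands upright on its foot in the drawer. Origin: centre of the foot's underside; z up its axis, x along the grip bar. Round stem 24 mm in diameter, tapering to 18 mm over the lowest 4 mm. Half a turn about z gives the same shape.
- knob_grip (a point): Point on the knob's axis 48 mm above its foot, inside the grip bar: a flat-sided bar 46 mm long (knob x), 20 mm wide (knob y), from 28 to 60 mm above the foot. Its long flat sides are to be gripped.
- knob_lugs (a point): Point on the knob's axis 11 mm above its foot, midway between its two bayonet lugs: round pins 6 mm in diameter (8 to 14 mm above the foot) that stick out of the stem along knob +x and -x, in line with the grip bar, to 18 mm from the axis.
- socket: Fixed bayonet socket: base plate 110 x 100 x 12 mm (x, y, z) with an upright round ring, 62 mm outer diameter, top face 50 mm above the origin. Origin: centre of the underside, z up. Knob foot's height above this origin: 42 mm when the lugs rest on the lip, 38 when the foot meets the plunger, under 30 the lugs can turn below the lip, 26 end stop, 33 when locked in the pockets.
- socket_mouth (a point): Centre of the socket's top face, 50 mm above its origin, on its axis. Bore 27 mm; two opposite slots 9 mm wide reach 20.5 mm from the axis. They lie nominally along the socket's +x and -x, but the ring is clamped up to 0.55 rad off either way about z: this angle is not in any measured frame and must be felt for or seen.
- socket_track (a point): Point on the axis at the lip's underside, 44 mm above the socket's origin (lip 6 mm thick). Below it the lugs turn, only clockwise seen from above, 65 degrees (play about 5 either way) from slots to pockets, where a solid stop ends the turn. At the pockets the lip is 3 mm thick: there the lugs rise 3 mm and are held.
- plunger (a joint): Spring plunger (brass disc, 18 mm diameter) inside the socket; in m, 0 fully up (top 38 mm above the socket's origin), grows as it is pressed down, end stop 0.012. Spring force about 5 N at 0, plus 0.3 N per mm. Reads 0.005 when the knob is locked in the pockets, over 0.008 when the lugs are below the lip.
- drawer: Shallow steel drawer, pulled out and fixed, 260 x 320 mm (x, y), walls 4 mm thick, wall tops 34 mm above its origin. Origin: centre of its underside; inner floor 4 mm above the origin, on which the parts lie.
- gauge: Brass striker gauge in the drawer: bar 70 x 24 x 8 mm along its x with two upright teeth, 22 mm tall in all. Origin: centre of the underside. To be left alone.
- retainer: Plastic seal retainer in the drawer: flat ring, 50 mm outer and 36 mm inner diameter, 9 mm tall. Origin: centre of the underside. To be left alone.
- cover_a: Black zinc latch cover in the drawer, 52 x 40 mm (x, y), 18 mm tall. Origin: centre of the underside. To be left alone.
- cover_b: A second black zinc latch cover like the first. To be left alone.
Things that resemble listed ones, but are neither listed nor needed, are in the scene too. Of the things that look like the knob, the largest one is meant.

How it is judged:
By the outcome, as a careful person would: the job done as asked, in the order asked, and still so for the second after the job is handed in, with the robot touching nothing.
It also fails if it takes over 72 s, if anything falls off the work surface, if the arm or the gripper's body presses on something with over 40 N, if the wrist force passes 120 N, or if a joint passes its speed limit or range.

## Working session

There is one attempt and no reset: what is moved stays moved. The work goes in short steps, Python scripts to look and compute and a tool call to move; the robot and the scene stay as the last step left them, time stands still between calls to the robot, and variables do not carry over. Pictures are saved under pics/ and viewed, and the job is handed in when it is done.

Besides the shell and the picture viewer there is one more tool, called after "Emit:" as a command line: name --argument value ..., lists and objects as JSON in quotes. arm_command: Moves the arm, as the interface text tells. Its arguments: {"type":"object","properties":{"moves":{"type":"array"}},"required":["moves"]}

```bash
mkdir -p pics; ls
python3 - <<'E'
from workcell import bot
import cv2
o=bot.get_obs()
for k,v in o.items(): print(k,v)
for n in("scene","top"):
    im=bot.camera(n); cv2.imwrite(f"pics/{n}0.png",im[:,:,::-1]); print(n,bot.get_calibration(n))
E
```

```text
pics
clock 0.0
joint_pos [ 1.24802063e+00  2.41392734e-01  3.76550056e-03  1.33518299e+00
 -1.22868922e-05  1.57077192e+00]
joint_vel [-0.00130299 -0.00084742 -0.00015213  0.00092756 -0.00031369  0.0008234 ]
tau [ 3.47891355e-04 -3.72318327e+01  2.52407849e+01  1.70116522e-02
 -9.91597221e-05 -2.59610786e-07]
eef_pos [0.1585204  0.47393608 0.40383845]
tool_rot [-0.41358487  0.57441667  0.41274577  0.57326606]
ft_force [ 0.23511125 -0.36914904  0.02362241]
ft_torque [ 0.05969242 -0.04141381  0.01018659]
grip_width 0.0854893281986636
scene {'mtx': array([[608.07039065,   0.        , 327.95263753],
       [  0.        , 608.07039065, 234.78715802],
       [  0.        ,   0.        ,   1.        ]]), 'world_from_camera': array([[-0.44464985, -0.62329652,  0.64326352,  1.15572662],
       [ 0.89562555, -0.29985904,  0.32854137,  0.25874215],
       [-0.01189031,  0.72220911,  0.69157257,  0.82457142],
       [ 0.        ,  0.        ,  0.        ,  1.        ]])}
top {'mtx': array([[508.593321  ,   0.        , 315.7236962 ],
       [  0.        , 508.593321  , 226.23987322],
       [  0.        ,   0.        ,   1.        ]]), 'world_from_camera': array([[-0.02922469,  0.99509533, -0.09450504,  0.37958607],
       [-0.99951766, -0.03008586, -0.00770018, -0.07172354],
       [-0.01050568,  0.09423442,  0.9954946 ,  1.12918061],
       [ 0.        ,  0.        ,  0.        ,  1.        ]])}
```

View pics/scene0.png

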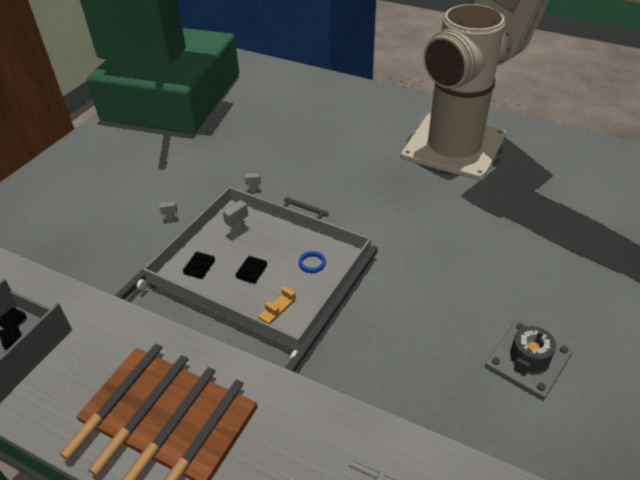

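View pics/top0.png

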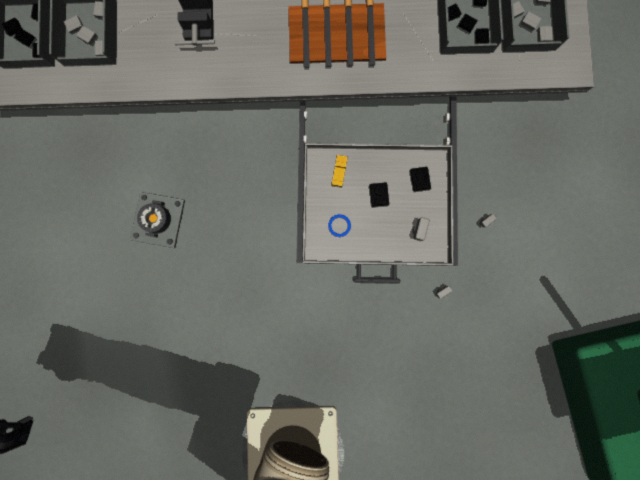

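The pictures show the following. Things that could be taken for the knob:
- In the drawer: scene (236,216), top (421,229). It is the largest.
- Small one: scene (169,211), top (487,220).
- Small one: scene (253,183), top (443,291).

I choose the one in the drawer. The socket is at scene (533,348), top (153,217).

Run:
```python
import cv2,numpy as np
s=cv2.imread("pics/scene0.png");t=cv2.imread("pics/top0.png")
def c(im,x,y,h,k): return cv2.resize(im[y-h:y+h,x-h:x+h],(k,k),interpolation=cv2.INTER_CUBIC)
cv2.imwrite("pics/crop_knob.png",np.hstack([c(s,236,218,30,400),c(t,421,229,20,400)]))
cv2.imwrite("pics/crop_sock.png",np.hstack([c(s,532,350,45,400),c(t,155,218,32,400)]))
```

```text
(no output)
```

View pics/crop_knob.png

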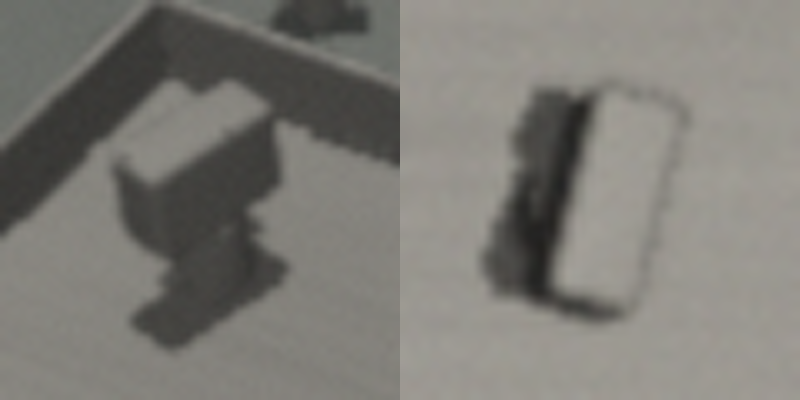

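View pics/crop_sock.png

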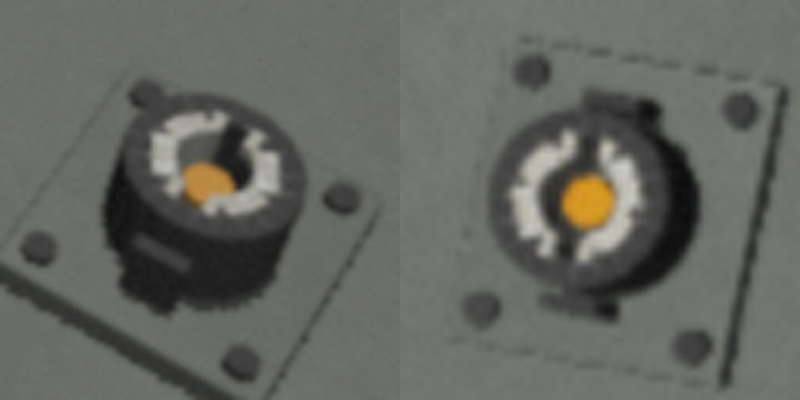

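The knob crop shows the large bright knob with its grip bar; its top face is centred near scene (235,208), top (423,228). The socket crop shows two slots as gaps in the white ring, roughly up and down in the top image. Next I triangulate.

```bash
cat > h.py <<'E'
import numpy as np,cv2
from workcell import bot
C={n:bot.get_calibration(n) for n in("scene","top")}
def ray(n,u,v):
    K=C[n]["mtx"];T=C[n]["world_from_camera"]
    d=np.array([(u-K[0,2])/K[0,0],-(v-K[1,2])/K[1,1],-1.0])
    d=T[:3,:3]@d; return T[:3,3],d/np.linalg.norm(d)
def onz(n,u,v,z):
    o,d=ray(n,u,v); return o+d*(z-o[2])/d[2]
def proj(n,p):
    K=C[n]["mtx"];T=C[n]["world_from_camera"]
    q=T[:3,:3].T@(np.array(p)-T[:3,3]); return np.array([K[0,0]*q[0]/-q[2]+K[0,2],K[1,1]*-q[1]/-q[2]+K[1,2]])
def tri(a,b):
    o1,d1=ray("scene",*a);o2,d2=ray("top",*b)
    s=np.linalg.lstsq(np.c_[d1,-d2],o2-o1,rcond=None)[0]
    p,q=o1+s[0]*d1,o2+s[1]*d2
    return (p+q)/2,np.linalg.norm(p-q)
def rect(im,n,c,z,half,k=600):
    # plane view: image right = -y world, up = +x world
    w=np.array([[c[0]+half,c[1]+half,z],[c[0]+half,c[1]-half,z],[c[0]-half,c[1]-half,z],[c[0]-half,c[1]+half,z]])
    src=np.float32([proj(n,p) for p in w]); dst=np.float32([[0,0],[k,0],[k,k],[0,k]])
    return cv2.warpPerspective(im,cv2.getPerspectiveTransform(src,dst),(k,k),flags=cv2.INTER_CUBIC)
E
python3 - <<'E'
from h import *
np.set_printoptions(precision=4,suppress=True)
s=cv2.imread("pics/scene0.png");t=cv2.imread("pics/top0.png")
print("knob",tri((234.5,207.5),(422.5,228.1)))
# plunger disc
for n,im in(("scene",s),("top",t)):
    h=cv2.cvtColor(im,cv2.COLOR_BGR2HSV); m=cv2.inRange(h,(8,120,90),(30,255,255))
    nn,l,st,ce=cv2.connectedComponentsWithStats(m)
    print(n,[(st[i],ce[i]) for i in range(1,nn) if st[i][4]>15 and ((n=="scene" and 500<ce[i][0]<560 and 320<ce[i][1]<370)or(n=="top" and ce[i][0]<200))])
# plate hole bolts: scene crop & top crop pixel
sc=lambda x,y:(487+x*.225-.4,305+y*.225-.4); tc=lambda x,y:(123+(x-400)*.16-.4,186+y*.16-.4)
B=[((38,248),(481,308)),((145,95),(532,70)),((342,198),(740,110)),((240,362),(693,347))]
for a,b in B: print("bolt",tri(sc(*a),tc(*b)))
for n,im,c,z,f in(("top",t,(.39,.25),.05,"r1"),("scene",s,(.39,.25),.05,"r2")):
    c=onz("top",153,217,.05)[:2]; print(c)
    cv2.imwrite(f"pics/{f}.png",rect(im,n,c,z,.045,400))
a=cv2.imread("pics/r1.png");b=cv2.imread("pics/r2.png");cv2.imwrite("pics/rs.png",np.hstack([a,b]))
E
```

```text
knob (array([ 0.4695, -0.2858,  0.0767]), np.float64(0.0022799846782993742))
scene [(array([528, 342,  12,   9,  70], dtype=int32), array([532.9714, 345.4571]))]
top [(array([149, 214,   8,   9,  58], dtype=int32), array([152.5   , 217.7759]))]
bolt (array([0.5002, 0.2864, 0.0005]), np.float64(0.10989743700217493))
bolt (array([0.5478, 0.2675, 0.1234]), np.float64(0.02282543459322099))
bolt (array([0.5321, 0.2801, 0.059 ]), np.float64(0.0975355756460107))
bolt (array([ 0.469 ,  0.311 , -0.1168]), np.float64(0.024206265149672664))
[0.5124 0.2845]
[0.5124 0.2845]
```

View pics/rs.png

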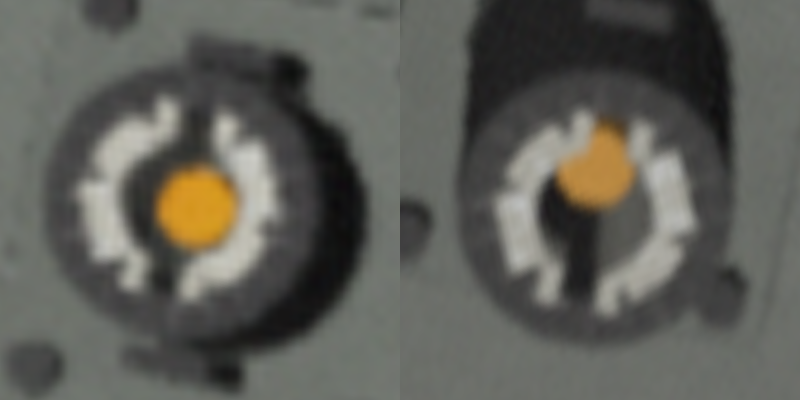

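The rectified views at z=0.05 (up is +x, right is −y) show the slot line about 12° clockwise from +x in both views. The ring centres differ by about 2.7 mm between the cameras, which is calibration error. I'll refine with masks.

```bash
python3 - <<'E'
from h import *
np.set_printoptions(precision=4,suppress=True)
c0=np.array([.5124,.2845])
k=400/90.
cs={}
for f in("r1","r2"):
    im=cv2.imread(f"pics/{f}.png"); h=cv2.cvtColor(im,cv2.COLOR_BGR2HSV)
    w=cv2.inRange(h,(0,0,140),(180,70,255)); 
    ys,xs=np.nonzero(w); 
    (cx,cy),r=cv2.minEnclosingCircle(np.c_[xs,ys].astype(np.float32))
    print(f,"white circ",cx,cy,r/k)
    for it in range(3):
        a=np.degrees(np.arctan2(-(xs-cx),-(ys-cy)))  # yaw, +x up, +y left
        hist=np.array([((a>=b)&(a<b+2)).sum() for b in range(-180,180,2)])
    def gap(cen):
        aa=(a-cen+180)%360-180
        lo=max(aa[aa<0]);hi=min(aa[aa>0]); return cen+lo,cen+hi
    print(gap(-12),gap(168), 'world c',c0+[-(cy-200)/k/1000,-(cx-200)/k/1000])
    # dark band edge circle
    g=cv2.cvtColor(im,cv2.COLOR_BGR2GRAY)
E
python3 - <<'E'
from h import *
s=cv2.imread("pics/scene0.png");t=cv2.imread("pics/top0.png")
# triangulate white ring centroid-based: ellipse fit of white mask hull
P=[]
for n,im,bx in(("scene",s,(505,320,562,375)),("top",t,(130,195,175,240))):
    h=cv2.cvtColor(im,cv2.COLOR_BGR2HSV); w=cv2.inRange(h,(0,0,130),(180,70,255))
    m=np.zeros_like(w); m[bx[1]:bx[3],bx[0]:bx[2]]=w[bx[1]:bx[3],bx[0]:bx[2]]
    ys,xs=np.nonzero(m); hull=cv2.convexHull(np.c_[xs,ys].astype(np.float32)); e=cv2.fitEllipse(hull); print(n,e,m.sum()/255); P.append(e[0])
print(tri(*P))
E
```

```text
r1 white circ 177.26657104492188 200.1277313232422 22.502617835998535
(np.float64(-26.9375237905856), np.float64(0.8233977928276204)) (np.float64(155.52594907082675), np.float64(182.98177454928725)) world c [0.5124 0.2896]
r2 white circ 194.38905334472656 212.51763916015625 22.213018226623536
(np.float64(-25.80321120022674), np.float64(0.8889924733670114)) (np.float64(153.08033462722793), np.float64(183.50976238743783)) world c [0.5096 0.2858]
scene ((534.882080078125, 341.1615295410156), (21.800722122192383, 30.14052391052246), 109.3898696899414) 239.0
top ((150.7713165283203, 217.25123596191406), (19.86543846130371, 20.641746520996094), 39.47026443481445) 158.0
(array([0.51195006, 0.28685614, 0.05347796]), np.float64(0.002562906489179115))
```

Run:
```python
from h import *
np.set_printoptions(precision=4,suppress=True)
s=cv2.imread("pics/scene0.png");t=cv2.imread("pics/top0.png")
P=[]
for n,im in(("scene",s),("top",t)):
    h=cv2.cvtColor(im,cv2.COLOR_BGR2HSV); w=cv2.inRange(h,(105,150,90),(125,255,255))
    w[:130]=0
    nn,l,st,ce=cv2.connectedComponentsWithStats(w)
    i=[i for i in range(1,nn) if 200<ce[i][0]<400]; i=max(i,key=lambda j:st[j][4])
    P.append(st[i][:2]+(st[i][2:4]-1)/2);print(n,st[i],ce[i])
print("retainer",tri(*P))
print("cornerfar",tri((231,189),(454.5,263)))   # robot-side right corner outer top
print("corner2",tri((371,241),(303,262.5)))
def c(im,x,y,hx,hy,k): return cv2.resize(im[y-hy:y+hy,x-hx:x+hx],None,fx=k,fy=k,interpolation=cv2.INTER_CUBIC)
cv2.imwrite("pics/drw_s.png",c(s,262,265,125,85,3))
cv2.imwrite("pics/drw_t.png",c(t,380,205,100,75,4))
```

```text
scene [299 252  26  20 201] [311.7164 261.2189]
top [329 215  22  22 152] [339.3421 224.9934]
retainer (array([ 0.4853, -0.1165,  0.0226]), np.float64(0.0030639364598134024))
cornerfar (array([ 0.3939, -0.3529,  0.0423]), np.float64(0.006607802601454886))
corner2 (array([ 0.4062, -0.0344,  0.0401]), np.float64(0.001295607222727329))
```

View pics/drw_s.png

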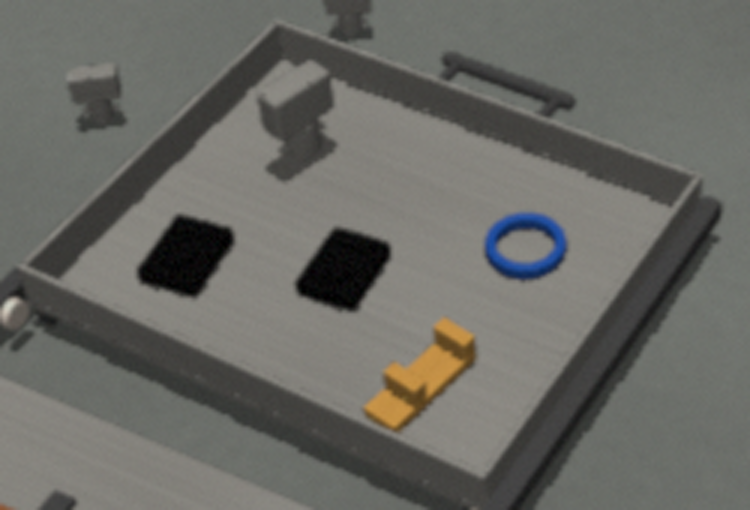

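View pics/drw_t.png

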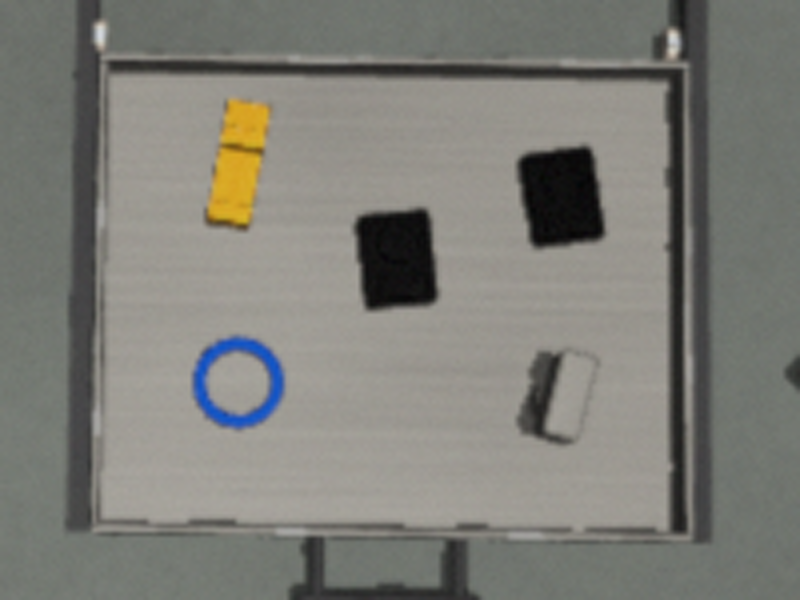

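Run:
```python
from h import *
np.set_printoptions(precision=4,suppress=True)
s=cv2.imread("pics/scene0.png");t=cv2.imread("pics/top0.png")
print(onz("top",422.5,228.1,.072),onz("scene",234.5,207.5,.072))
c=(.469,-.286)
cv2.imwrite("pics/k.png",np.hstack([rect(t,"top",c,.072,.04,400),rect(s,"scene",c,.072,.04,400)]))
# floor check: retainer bounding at top z .02
for z in(.012,.017,.022): print(z,onz("top",339.5,225.5,z),onz("scene",311.5,261.5,z))
```

```text
[ 0.4693 -0.2857  0.072 ] [ 0.4655 -0.2904  0.072 ]
0.012 [ 0.4857 -0.1156  0.012 ] [ 0.477  -0.1229  0.012 ]
0.017 [ 0.4852 -0.1154  0.017 ] [ 0.4812 -0.1206  0.017 ]
0.022 [ 0.4847 -0.1152  0.022 ] [ 0.4854 -0.1182  0.022 ]
```

View pics/k.png

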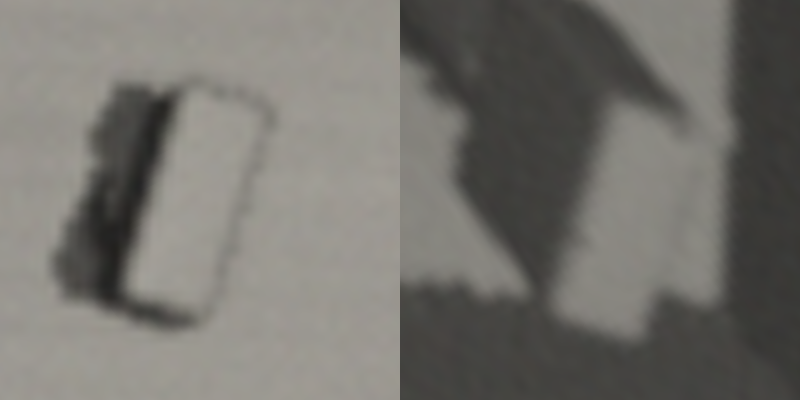

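```bash
cat >> h.py <<'E'
from scipy.spatial.transform import Rotation as R
def st():
    o=bot.get_obs(); return o,np.array(o["eef_pos"]),R.from_quat(o["tool_rot"])
def deltas(target_grasp,jaw_yaw,off=.155):
    """tool-frame shift, rotvec to bring grasp point to target with tool x down, tool z at yaw jaw_yaw(rad)"""
    o,p,r=st()
    z=np.array([np.cos(jaw_yaw),np.sin(jaw_yaw),0]);x=np.array([0,0,-1.]);y=np.cross(z,x)
    rt=R.from_matrix(np.c_[x,y,z]); tp=np.array(target_grasp)+[0,0,off]
    return r.inv().apply(tp-p),(r.inv()*rt).as_rotvec(),tp,rt
E
python3 - <<'E'
from h import *
np.set_printoptions(precision=4,suppress=True)
o,p,r=st();print(r.as_matrix(), o["joint_pos"])
yw=np.radians(-16.5)
for j in(yw+np.pi/2,yw-np.pi/2): print(np.degrees(j),deltas((.467,-.288,.12),j)[:3])
E
```

```text
[[-0.0006 -0.9483  0.3172]
 [-0.0018  0.3172  0.9483]
 [-1.     -0.     -0.0019]] [ 1.248   0.2413  0.0038  1.3352 -0.      1.5708]
73.5 (array([ 0.1301, -0.5342, -0.6245]), array([-0.0348, -0.0019, -0.    ]), array([ 0.467, -0.288,  0.275]))
-106.5 (array([ 0.1301, -0.5342, -0.6245]), array([ 3.1068, -0.    ,  0.003 ]), array([ 0.467, -0.288,  0.275]))
```

Emit:
arm_command --moves '[0,-0.026,-0.031,0,0,0,-1,0,-0.026,-0.031,0,0,0,-1,0,-0.026,-0.031,0,0,0,-1,0,-0.026,-0.031,0,0,0,-1]'

```text
clock: 0.43
eef_pos: [0.2177, 0.3252, 0.3998]
tool_rot: [-0.417, 0.573, 0.416, 0.57]
ft_force: [1.5, 0.9, 0.3]
grip_width: 0.0858
```

Run:
```python
from h import *
o,p,r=st();print(o["clock"],o["joint_pos"],p,r.as_matrix())
```

```text
0.4333 [ 9.80693783e-01  2.97635335e-02 -2.55455071e-01  1.29080042e+00
  4.29020400e-04  1.29114167e+00] [0.21769607 0.32516335 0.39983435] [[-0.0032626  -0.95219348  0.30547821]
 [-0.0041007   0.30549001  0.95218645]
 [-0.99998627  0.00185393 -0.00490136]]
```

Emit:
arm_command --moves '[0,-0.025,-0.03,0,0,0,-0.3,0,-0.025,-0.03,0,0,0,-0.3,0,-0.025,-0.03,0,0,0,-0.3,0,-0.025,-0.03,0,0,0,-0.3,0,-0.025,-0.03,0,0,0,-0.3,0,-0.025,-0.03,0,0,0,-0.3,0,-0.025,-0.03,0,0,0,-0.3,0,-0.025,-0.03,0,0,0,-0.3,0.015,-0.025,-0.03,0,0,0,-0.3,0.015,-0.025,-0.03,0,0,0,-0.3,0.015,-0.025,-0.03,0,0,0,-0.3,0.015,-0.025,-0.03,0,0,0,-0.3,0.015,-0.025,-0.03,0,0,0,-0.3,0.015,-0.025,-0.03,0,0,0,-0.3,0.015,-0.025,-0.03,0,0,0,-0.3,0,-0.025,-0.03,0,0,0,-0.3,0,0,0,0,0,0,-0.3]'

```text
clock: 1.85
eef_pos: [0.4504, -0.2777, 0.2946]
tool_rot: [-0.417, 0.573, 0.414, 0.572]
ft_force: [0.8, -0.7, 0.3]
grip_width: 0.0556
```

Run:
```python
from h import *
np.set_printoptions(precision=4,suppress=True)
o,p,r=st();print(o["clock"],o["joint_pos"],p,o["grip_width"])
print(deltas((.467,-.288,.09),np.radians(73.5))[:2])
s=bot.camera("scene")[:,:,::-1];t=bot.camera("top")[:,:,::-1]
cv2.imwrite("pics/s1.png",s);cv2.imwrite("pics/t1.png",t)
cv2.imwrite("pics/v1.png",np.hstack([cv2.resize(s[130:290,170:330],(400,400)),cv2.resize(t[150:310,340:500],(400,400))]))
```

```text
1.85 [-0.5516  0.3688 -0.1143  1.0835 -0.0032 -0.2371] [ 0.4504 -0.2777  0.2946] 0.05564164126356469
(array([ 0.0497, -0.0188, -0.0045]), array([-0.0265, -0.0042,  0.0033]))
```

View pics/v1.png

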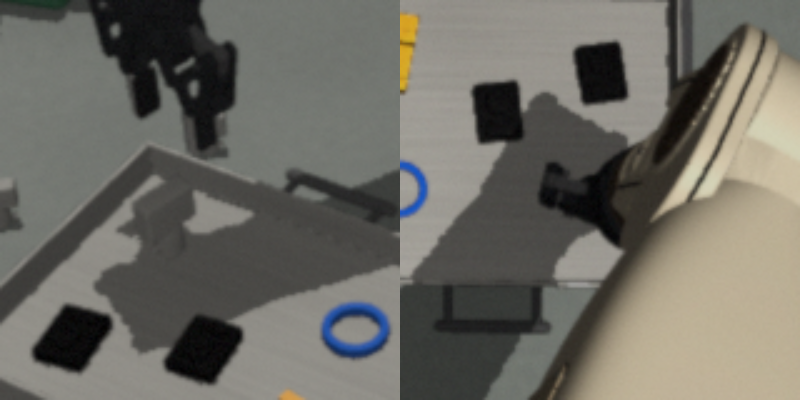

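Emit:
arm_command --moves '[0.018,-0.01,-0.0025,-0.0265,-0.004,0.003,-0.3,0.018,-0.009,-0.002,0,0,0,-0.3,0,0,0,0,0,0,-0.3,0,0,0,0,0,0,-0.3]'

```text
clock: 2.28
eef_pos: [0.4637, -0.2797, 0.2583]
tool_rot: [-0.421, 0.565, 0.428, 0.565]
ft_force: [0.2, 0.8, -0.2]
grip_width: 0.0555
```

Run:
```python
from h import *
np.set_printoptions(precision=4,suppress=True)
o,p,r=st();print(o["clock"],p,o["ft_force"])
print(deltas((.467,-.288,.06),np.radians(73.5))[:2])
s=bot.camera("scene")[:,:,::-1];cv2.imwrite("pics/s2.png",s)
x0,y0,k=190,150,6
v=cv2.resize(s[150:250,190:290],(600,600),interpolation=cv2.INTER_CUBIC)
# project fingertip points (inner pad faces at tips, w/2 from axis)
M=r.as_matrix();w=o["grip_width"]/2
for a in(.155,.173):
  for q in(-1,0,1):
    u=proj("scene",p+M[:,0]*a+M[:,2]*q*w); cv2.circle(v,tuple(int(i) for i in ((u+.5-[x0,y0])*k)),4,(0,0,255) if a>.16 else (0,255,0),-1)
cv2.imwrite("pics/v2.png",v)
```

```text
2.2833 [ 0.4637 -0.2797  0.2583] [ 0.1865  0.7652 -0.2359]
(array([ 0.0432, -0.0058, -0.0073]), array([ 0.0061,  0.0053, -0.0079]))
```

View pics/v2.png

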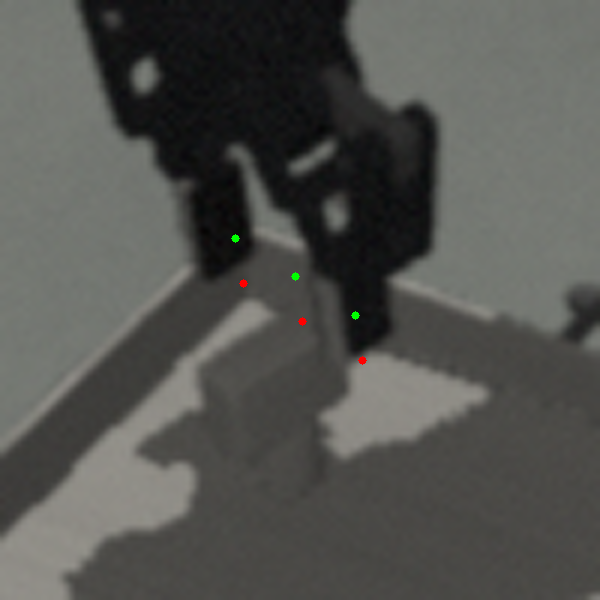

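Emit:
arm_command --moves '[0,-0.006,-0.008,0.006,0.005,-0.008,-0.3,0,0,0,0,0,0,-0.3,0,-0.001,-0.001,0,0,0,-0.3,0,0,0,0,0,0,-0.3]'

```text
clock: 2.67
eef_pos: [0.468, -0.2892, 0.2625]
tool_rot: [-0.425, 0.565, 0.422, 0.567]
ft_force: [0.4, 0.1, -0.4]
grip_width: 0.0559
```

Run:
```python
from h import *
np.set_printoptions(precision=4,suppress=True)
print(deltas((.467,-.289,.06),np.radians(73.5))[:2])
```

```text
(array([ 0.0474,  0.0013, -0.0001]), array([ 0.0023, -0.0012,  0.0049]))
```

Emit:
arm_command --moves '[0.016,0.001,0,0.002,-0.001,0.005,-0.3,0.016,0,0,0,0,0,-0.3,0.012,0,0,0,0,0,-0.3,0,0,0,0,0,0,-0.3,0,0,0,0,0,0,-0.3]'

```text
clock: 3.08
eef_pos: [0.4682, -0.2899, 0.2217]
tool_rot: [-0.426, 0.566, 0.42, 0.568]
ft_force: [0.5, 0.0, 1.4]
grip_width: 0.0555
```

```bash
cat > look.py <<'E'
from h import *
import sys
np.set_printoptions(precision=4,suppress=True)
tag=sys.argv[1];cx,cy,hh,cam=int(sys.argv[2]),int(sys.argv[3]),int(sys.argv[4]),sys.argv[5]
o,p,r=st();print(o["clock"],p,o["ft_force"],o["ft_torque"],o["grip_width"],np.degrees(r.as_rotvec()),r.as_matrix()[2,:])
s=bot.camera(cam)[:,:,::-1];cv2.imwrite(f"pics/{cam}_{tag}.png",s)
cv2.imwrite(f"pics/v_{tag}.png",cv2.resize(s[cy-hh:cy+hh,cx-hh:cx+hh],(600,600),interpolation=cv2.INTER_CUBIC))
E
python3 look.py d1 240 205 50 scene; python3 -c "
from h import *
print(deltas((.467,-.289,.06),np.radians(73.5))[:2])"
```

```text
3.0833 [ 0.4682 -0.2899  0.2217] [0.5451 0.023  1.3846] [0.0466 0.0598 0.0088] 0.055473317599976237 [-57.3096  76.1343  56.5618] [-1.     -0.0081 -0.0023]
(array([0.00669929, 0.00134931, 0.00044897]), array([-0.00037519, -0.00217228,  0.00776901]))
```

View pics/v_d1.png

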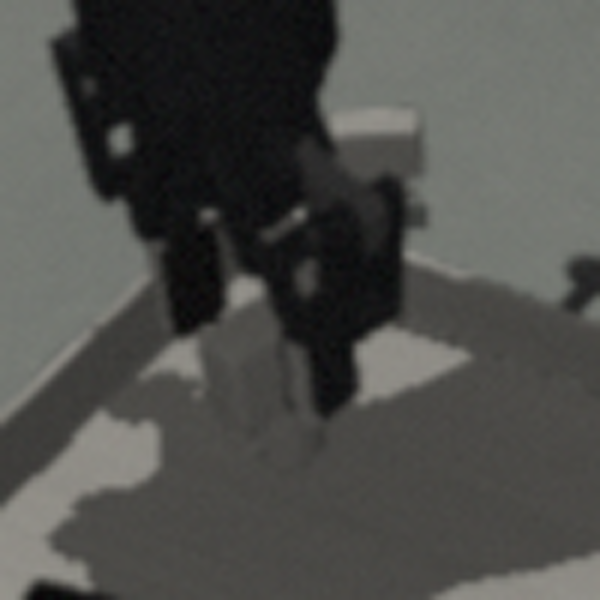

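Emit:
arm_command --moves '[0.006,0.001,0,0,-0.002,0.008,-0.3,0,0,0,0,0,0,-0.3,0,0,0,0,0,0,0.1,0,0,0,0,0,0,0.3,0,0,0,0,0,0,0.5,0,0,0,0,0,0,1,0,0,0,0,0,0,1,0,0,0,0,0,0,1,0,0,0,0,0,0,1]'

```text
clock: 3.88
eef_pos: [0.4689, -0.2894, 0.2199]
tool_rot: [-0.425, 0.564, 0.422, 0.568]
ft_force: [0.2, -0.3, -0.7]
grip_width: 0.0192
```

```bash
python3 look.py g1 240 205 50 scene
```

```text
3.8833 [ 0.4689 -0.2894  0.2199] [ 0.1606 -0.2685 -0.7166] [-0.0101  0.0095  0.0441] 0.019214232885247828 [-57.1581  75.9653  56.7585] [-1.     -0.0067  0.0019]
```

View pics/v_g1.png

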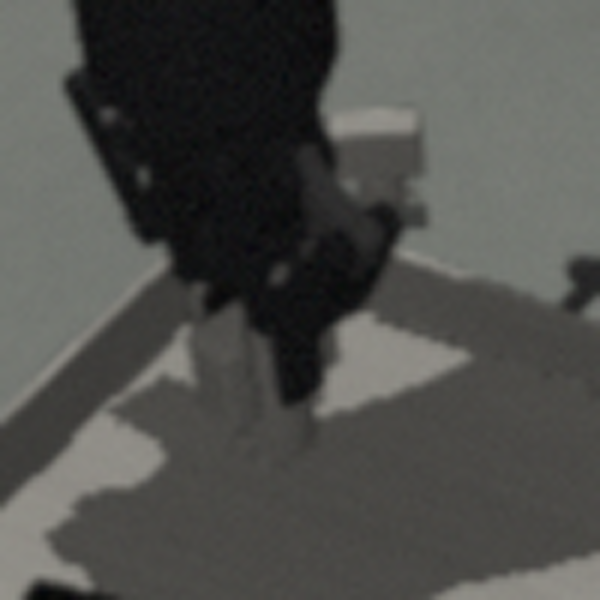

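Emit:
arm_command --moves '[-0.01,0,0,0,0,0,1,-0.02,0,0,0,0,0,1,-0.025,0,0,0,0,0,1,-0.025,0,0,0,0,0,1,-0.02,0,0,0,0,0,1,0,0,0,0,0,0,1]'

```text
clock: 4.43
eef_pos: [0.4666, -0.289, 0.3231]
tool_rot: [-0.422, 0.566, 0.425, 0.567]
ft_force: [1.6, -0.2, -1.4]
grip_width: 0.019
```

```bash
python3 look.py g2 230 170 50 scene;  python3 -c "
from h import *
np.set_printoptions(precision=4,suppress=True)
print(deltas((.512,.287,.14),np.radians(78))[:2])"
```

```text
4.4333 [ 0.4666 -0.289   0.3231] [ 1.5629 -0.2477 -1.3529] [-0.052  -0.0548 -0.0009] 0.01901256139341172 [-56.7603  76.2187  57.1638] [-1.      0.0025  0.0037]
(array([0.0293, 0.1197, 0.5649]), array([-0.0787,  0.0044, -0.0039]))
```

View pics/v_g2.png

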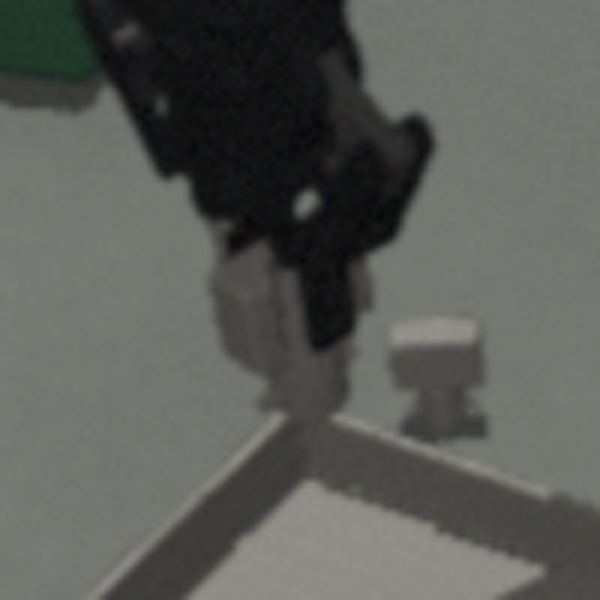

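The knob is held upright. Next I travel to the socket.

Emit:
arm_command --moves '[0,0.004,0.02,0,0,0,1,0,0.0075,0.035,0,0,0,1,0,0.0075,0.035,0,0,0,1,0,0.0075,0.035,0,0,0,1,0,0.0075,0.035,0,0,0,1,0,0.0075,0.035,0,0,0,1,0,0.0075,0.035,-0.02,0,0,1,0,0.0075,0.035,-0.02,0,0,1,0,0.0075,0.035,-0.02,0,0,1,0,0.0075,0.035,-0.02,0,0,1,0,0.0075,0.035,0,0,0,1,0,0.0075,0.035,0,0,0,1,0,0.0075,0.035,0,0,0,1,0,0.0075,0.03,0,0,0,1,0,0.005,0.02,0,0,0,1,0,0,0,0,0,0,1,0,0,0,0,0,0,1]'

```text
clock: 5.9
eef_pos: [0.481, 0.2326, 0.3023]
tool_rot: [-0.438, 0.558, 0.451, 0.541]
ft_force: [0.1, 0.1, -1.8]
grip_width: 0.0189
```

```bash
python3 -c "
from h import *
np.set_printoptions(precision=4,suppress=True)
o,p,r=st();print(p,o['ft_force'],o['joint_pos'])
print(deltas((.512,.287,.14),np.radians(78))[:2])"
```

```text
[0.481  0.2326 0.3023] [ 0.1161  0.0984 -1.7562] [ 0.4474  0.3852 -0.0678  1.1457  0.0125  0.658 ]
(array([ 0.0063, -0.0191,  0.0597]), array([-0.0013, -0.0071, -0.0297]))
```

Emit:
arm_command --moves '[0.0,-0.009,0.028,-0.001,-0.007,-0.03,1,0.0,-0.009,0.028,0,0,0,1,0,0,0,0,0,0,1,0,0,0,0,0,0,1,0,0,0,0,0,0,1]'

```text
clock: 6.32
eef_pos: [0.5096, 0.2803, 0.2959]
tool_rot: [-0.444, 0.555, 0.443, 0.546]
ft_force: [-0.3, 0.3, -0.5]
grip_width: 0.0192
```

```bash
python3 look.py h1 525 310 60 scene; python3 look.py h2 155 218 40 top; python3 -c "
from h import *
np.set_printoptions(precision=4,suppress=True)
print(deltas((.512,.287,.14),np.radians(78))[:2])
a=cv2.imread('pics/v_h1.png');b=cv2.imread('pics/v_h2.png');cv2.imwrite('pics/vh.png',np.hstack([cv2.resize(a,(400,400)),cv2.resize(b,(400,400))]))"
```

```text
6.3167 [0.5096 0.2803 0.2959] [-0.3214  0.2949 -0.5278] [-0.0154 -0.0197 -0.0536] 0.01916588888764373 [-60.2981  75.3629  60.2397] [-0.9999  0.0071 -0.0098]
6.3667 [0.5094 0.2798 0.2957] [-1.0305 -0.7025 -1.1526] [-0.0508 -0.007   0.0183] 0.018972717882747223 [-60.2842  75.4275  60.224 ] [-0.9999  0.0076 -0.0105]
(array([ 0.001 , -0.0011,  0.0076]), array([-0.0054, -0.01  , -0.0074]))
```

View pics/vh.png

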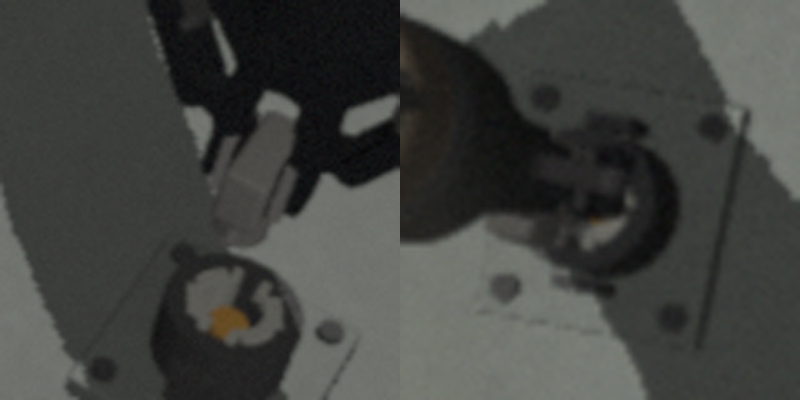

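Emit:
arm_command --moves '[0.006,-0.001,0.0075,-0.005,-0.01,-0.007,1,0.006,0,0,0,0,0,1,0,0,0,0,0,0,1,0,0,0,0,0,0,1]'

```text
clock: 6.75
eef_pos: [0.5117, 0.2845, 0.2832]
tool_rot: [-0.444, 0.55, 0.444, 0.55]
ft_force: [0.2, 0.6, -2.0]
grip_width: 0.0193
```

```bash
cat > ov.py <<'E'
from h import *
import sys
np.set_printoptions(precision=4,suppress=True)
tag=sys.argv[1]; hz=float(sys.argv[2])  # height of grasp point above knob foot
o,p,r=st();M=r.as_matrix();print(o["clock"],p,o["ft_force"],M[2])
g=p+.155*M[:,0]
up=-M[:,0]; kx=-M[:,1]; ky=M[:,2]; foot=g-hz*up
print("foot",foot,"knob yaw",np.degrees(np.arctan2(kx[1],kx[0])))
s=bot.camera("scene")[:,:,::-1].copy();cv2.imwrite(f"pics/scene_{tag}.png",s)
x0,y0,k=485,275,6
v=cv2.resize(s[y0:y0+100,x0:x0+100],(600,600),interpolation=cv2.INTER_CUBIC)
def P(q,c):
    u=(proj("scene",q)+.5-[x0,y0])*k; cv2.circle(v,(int(u[0]),int(u[1])),3,c,-1)
for a in(-.023,.023):
  for b in(-.01,.01):
    for h in(.028,.060): P(foot+a*kx+b*ky+h*up,(0,0,255))
P(foot,(0,255,0));
for a in(-.018,.018): P(foot+.011*up+a*kx,(255,255,0))
for t in np.linspace(0,2*np.pi,24): P(foot+.009*(np.cos(t)*kx+np.sin(t)*ky),(0,255,0))
cv2.imwrite(f"pics/o_{tag}.png",v)
E
python3 ov.py a .053
```

```text
6.75 [0.5117 0.2845 0.2832] [ 0.2254  0.5986 -1.965 ] [-1.      0.      0.0004]
foot [0.5117 0.2846 0.0752] knob yaw -12.201263537037397
```

View pics/o_a.png

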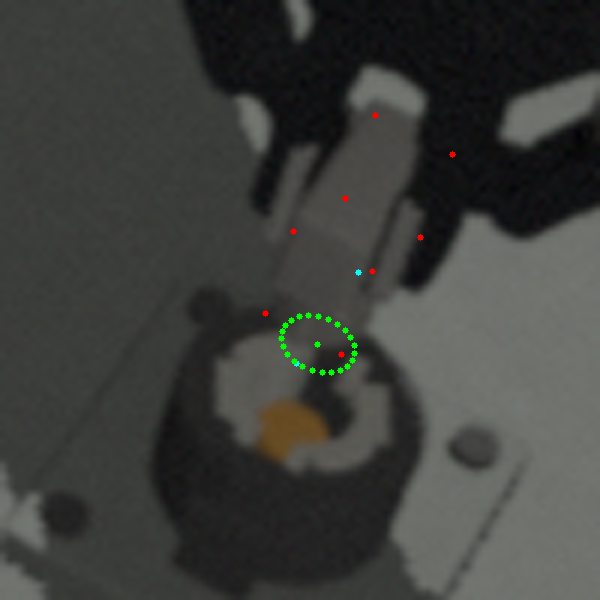

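Emit:
arm_command --moves '[0,-0.0006,0.0036,0,0,0,1,0.008,0,0,0,0,0,1,0.008,0,0,0,0,0,1,0,0,0,0,0,0,1,0,0,0,0,0,0,1]'

```text
clock: 7.22
eef_pos: [0.513, 0.2881, 0.2658]
tool_rot: [-0.444, 0.55, 0.444, 0.55]
ft_force: [0.0, 1.1, -1.1]
grip_width: 0.0192
```

```bash
python3 ov.py b .0473; python3 -c "
from h import *
np.set_printoptions(precision=4,suppress=True)
o,p,r=st();print(deltas((.513,.288,p[2]-.155),np.radians(78))[:2])"
```

```text
7.2167 [0.513  0.2881 0.2658] [ 0.0494  1.1006 -1.0547] [-1.     -0.0001  0.0004]
foot [0.513  0.2882 0.0635] knob yaw -12.198533235433242
(array([-0.    , -0.0002,  0.    ]), array([-0.0035, -0.0001, -0.0004]))
```

View pics/o_b.png

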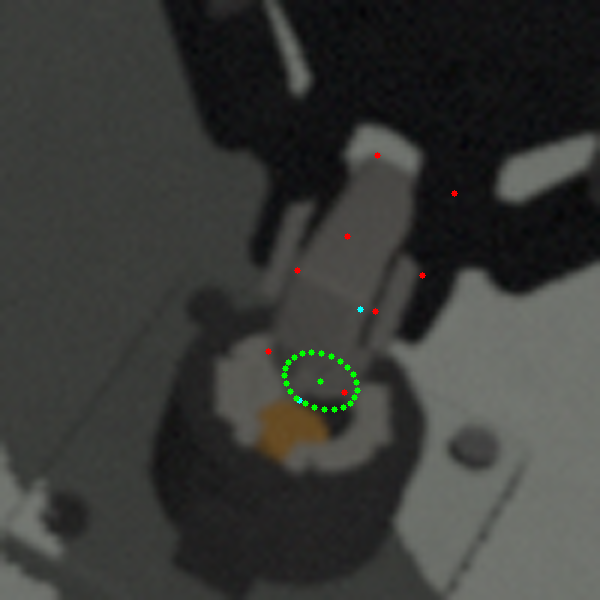

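Emit:
arm_command --moves '[0.004,0,0,-0.003,0,0,1,0.004,0,0,0,0,0,1,0.002,0,0,0,0,0,1,0,0,0,0,0,0,1,0,0,0,0,0,0,1]'

```text
clock: 7.68
eef_pos: [0.5129, 0.2881, 0.2545]
tool_rot: [-0.445, 0.55, 0.445, 0.549]
ft_force: [0.2, 0.3, -2.3]
grip_width: 0.0191
```

```bash
python3 ov.py c .0473
```

```text
7.6833 [0.5129 0.2881 0.2545] [ 0.2263  0.3161 -2.3287] [-1.      0.0004 -0.0001]
foot [0.5128 0.2881 0.0522] knob yaw -12.005877927615856
```

View pics/o_c.png

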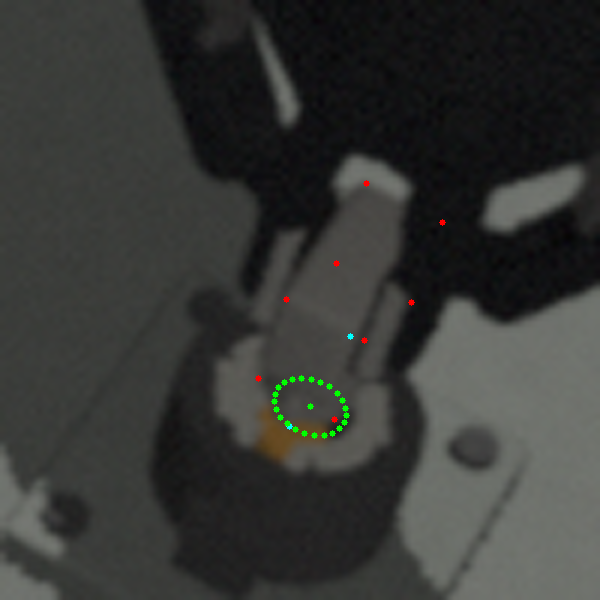

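Emit:
arm_command --moves '[0.0025,0,0,0,0,0,1,0.0015,0,0,0,0,0,1,0,0,0,0,0,0,1]'

```text
clock: 7.98
eef_pos: [0.513, 0.2882, 0.2506]
tool_rot: [-0.445, 0.549, 0.445, 0.55]
ft_force: [0.2, 0.3, -2.1]
grip_width: 0.0189
```

Emit:
arm_command --moves '[0.0015,0,0,0,0,0,1,0.0015,0,0,0,0,0,1]'

```text
clock: 8.15
eef_pos: [0.5132, 0.2882, 0.2478]
tool_rot: [-0.445, 0.549, 0.445, 0.55]
ft_force: [-0.3, 0.3, -1.5]
grip_width: 0.0191
```

Emit:
arm_command --moves '[0.0015,0,0,0,0,0,1,0.0015,0,0,0,0,0,1]'

```text
clock: 8.32
eef_pos: [0.5132, 0.2883, 0.2446]
tool_rot: [-0.445, 0.549, 0.445, 0.55]
ft_force: [0.0, 0.4, -1.5]
grip_width: 0.019
```

Emit:
arm_command --moves '[0.0015,0,0,0,0,0,1,0.0015,0,0,0,0,0,1]'

```text
clock: 8.48
eef_pos: [0.5133, 0.2882, 0.2413]
tool_rot: [-0.445, 0.549, 0.445, 0.55]
ft_force: [-0.9, -0.2, 2.7]
grip_width: 0.0192
```

Emit:
arm_command --moves '[0.0005,0,0,0,0,0,1]'

```text
clock: 8.57
eef_pos: [0.5132, 0.2882, 0.241]
tool_rot: [-0.445, 0.549, 0.445, 0.55]
ft_force: [-1.3, -1.4, 3.7]
grip_width: 0.0191
```

```bash
python3 ov.py d .0473
```

```text
8.5667 [0.5132 0.2882 0.241 ] [-1.3454 -1.3899  3.6738] [-1.     -0.0013  0.0013]
foot [0.5135 0.2884 0.0387] knob yaw -12.008941820344733
```

View pics/o_d.png

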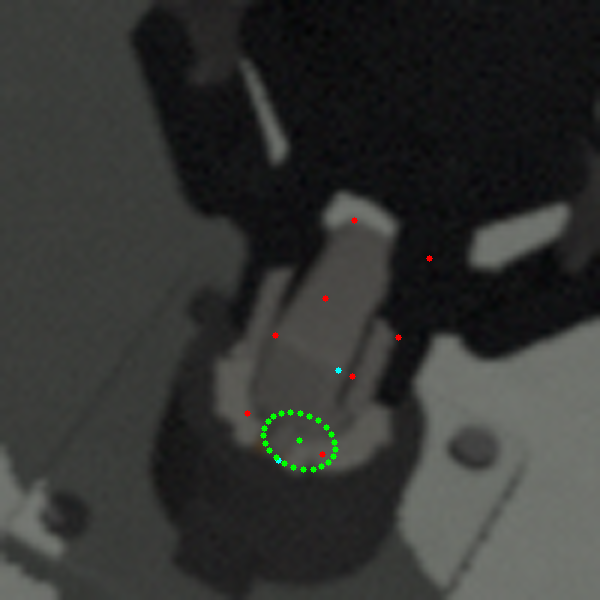

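Emit:
arm_command --moves '[0.0015,0,0,0,0,0,1,0.0015,0,0,0,0,0,1]'

```text
clock: 8.78
eef_pos: [0.5131, 0.2882, 0.2393]
tool_rot: [-0.445, 0.549, 0.445, 0.55]
ft_force: [-2.2, -1.5, 4.6]
grip_width: 0.019
```

Emit:
arm_command --moves '[0.0015,0,0,0,0,0,1]'

```text
clock: 8.87
eef_pos: [0.5131, 0.2882, 0.2382]
tool_rot: [-0.445, 0.549, 0.445, 0.551]
ft_force: [-2.8, -1.3, 5.0]
grip_width: 0.019
```

Emit:
arm_command --moves '[0.002,0.0005,-0.0002,0,0,0,1,0.002,0.0003,-0.0001,0,0,0,1,0.002,0,0,0,0,0,1]'

```text
clock: 9.12
eef_pos: [0.5126, 0.288, 0.2332]
tool_rot: [-0.445, 0.548, 0.444, 0.551]
ft_force: [-2.2, -1.6, 5.7]
grip_width: 0.0189
```

```bash
python3 -c "
from h import *
np.set_printoptions(precision=4,suppress=True)
o,p,r=st();print(o['ft_force'],o['ft_torque'],p,r.as_matrix())"
```

```text
[-2.163  -1.5737  5.7088] [-0.3514  0.5748 -0.0588] [0.5126 0.288  0.2332] [[ 0.005  -0.9781  0.2083]
 [ 0.0022  0.2083  0.9781]
 [-1.     -0.0044  0.0032]]
```

Emit:
arm_command --moves '[0.002,0.0003,-0.0001,0,0,0,1,0.0015,0,0,0,0,0,1,0.0005,0,0,0.04,0,0,1,0.0005,0,0,0.06,0,0,1]'

```text
clock: 9.45
eef_pos: [0.5128, 0.2882, 0.23]
tool_rot: [-0.417, 0.569, 0.415, 0.575]
ft_force: [-3.0, -0.9, 7.6]
grip_width: 0.0188
```

```bash
cat > q.py <<'E'
from h import *
np.set_printoptions(precision=4,suppress=True)
o,p,r=st();M=r.as_matrix();print(o['clock'],o['ft_force'],o['ft_torque'],p,"yaw",np.degrees(np.arctan2(-M[1,1],-M[0,1])),"tilt",M[2],o["grip_width"])
E
python3 q.py
```

```text
9.45 [-3.0344 -0.882   7.5505] [-0.4188  0.6322  0.0314] [0.5128 0.2882 0.23  ] yaw -17.921001266784643 tilt [-1.     -0.0066  0.0059] 0.018796784500788397
```

Emit:
arm_command --moves '[0.0004,0,0,0.08,0,0,1,0.0004,0,0,0.08,0,0,1,0.0004,0,0,0.08,0,0,1]'

```text
clock: 9.7
eef_pos: [0.5123, 0.2879, 0.2298]
tool_rot: [-0.342, 0.616, 0.341, 0.622]
ft_force: [-3.6, -2.1, 7.2]
grip_width: 0.0194
```

```bash
python3 q.py
```

```text
9.7 [-3.5832 -2.1315  7.1933] [-0.4075  0.5741  0.0457] [0.5123 0.2879 0.2298] yaw -32.30202870120859 tilt [-1.     -0.0052  0.0068] 0.019445911594394162
```

Emit:
arm_command --moves '[0.0004,0.0002,0,0.08,0,0,1,0.0004,0.0002,0,0.08,0,0,1,0.0004,0,0,0.08,0,0,1,0.0004,0,0,0.08,0,0,1,0.0004,0,0,0.08,0,0,1]'

```text
clock: 10.12
eef_pos: [0.5114, 0.2874, 0.2297]
tool_rot: [-0.205, 0.674, 0.204, 0.68]
ft_force: [-1.7, -1.8, 5.9]
grip_width: 0.0189
```

```bash
python3 q.py
```

```text
10.1167 [-1.7163 -1.7787  5.9075] [-0.5214  0.5615  0.0672] [0.5114 0.2874 0.2297] yaw -56.3920730240936 tilt [-1.     -0.0037  0.0082] 0.018935176267262
```

Emit:
arm_command --moves '[0.0006,0,0,0.08,0,0,1,0.0006,0,0,0.08,0,0,1,0.0006,0,0,0.06,0,0,1]'

```text
clock: 10.37
eef_pos: [0.511, 0.287, 0.2294]
tool_rot: [-0.125, 0.693, 0.125, 0.699]
ft_force: [-2.8, -1.8, 9.3]
grip_width: 0.0186
```

```bash
python3 q.py
```

```text
10.3667 [-2.8237 -1.7633  9.3294] [-0.4942  0.7408  0.018 ] [0.511  0.287  0.2294] yaw -69.67340841459126 tilt [-1.     -0.0021  0.009 ] 0.01864183066852423
```

Emit:
arm_command --moves '[0.0003,0,0,0.05,0,0,1,0.0003,0,0,0.05,0,0,1]'

```text
clock: 10.53
eef_pos: [0.5107, 0.2869, 0.2297]
tool_rot: [-0.088, 0.698, 0.088, 0.705]
ft_force: [-2.9, -2.3, 6.2]
grip_width: 0.0194
```

```bash
python3 q.py
```

```text
10.5333 [-2.8985 -2.2604  6.1705] [-0.4427  0.6266  0.025 ] [0.5107 0.2869 0.2297] yaw -75.71561879434313 tilt [-1.     -0.0012  0.0095] 0.019426464129688223
```

Emit:
arm_command --moves '[0.0003,0,0,0.04,0,0,1,0.0003,0,0,0.04,0,0,1]'

```text
clock: 10.7
eef_pos: [0.5103, 0.2868, 0.2297]
tool_rot: [-0.058, 0.701, 0.059, 0.708]
ft_force: [-3.7, -1.5, 6.6]
grip_width: 0.019
```

```bash
python3 q.py
```

```text
10.7 [-3.668  -1.4543  6.6424] [-0.3063  0.8801  0.1532] [0.5103 0.2868 0.2297] yaw -80.52613348253833 tilt [-1.     -0.0001  0.0091] 0.0189997055857586
```

Emit:
arm_command --moves '[0.0003,0,0,0.04,0,0,1,0.0003,0,0,0.04,0,0,1]'

```text
clock: 10.87
eef_pos: [0.5095, 0.2868, 0.2297]
tool_rot: [-0.029, 0.704, 0.03, 0.709]
ft_force: [-2.2, -2.0, 6.3]
grip_width: 0.0194
```

```bash
python3 q.py
```

```text
10.8667 [-2.228  -2.0446  6.2549] [-0.4399  0.4577  0.7087] [0.5095 0.2868 0.2297] yaw -85.22763925821067 tilt [-1.      0.0009  0.0076] 0.019432462474545054
```

Emit:
arm_command --moves '[0,0,0,-0.03,0,0,1,-0.002,0,0,0,0,0,1,-0.002,0,0,0,0,0,1,-0.0015,0,0,0,0,0,1]'

```text
clock: 11.2
eef_pos: [0.5094, 0.2869, 0.2348]
tool_rot: [-0.04, 0.703, 0.04, 0.709]
ft_force: [0.5, -0.6, 0.5]
grip_width: 0.019
```

```bash
python3 q.py
```

```text
11.2 [ 0.5178 -0.5858  0.4984] [-0.1808  0.1099  0.0629] [0.5094 0.2869 0.2348] yaw -83.51382000031046 tilt [-1.      0.0004  0.008 ] 0.019015261244111802
```

Emit:
arm_command --moves '[-0.001,0,0,0,0,0,1,-0.001,0,0,0,0,0,1]'

```text
clock: 11.37
eef_pos: [0.5094, 0.2869, 0.2364]
tool_rot: [-0.04, 0.703, 0.04, 0.709]
ft_force: [1.2, 0.5, -4.1]
grip_width: 0.0194
```

Emit:
arm_command --moves '[-0.001,0,0,0,0,0,1]'

```text
clock: 11.45
eef_pos: [0.5094, 0.287, 0.2366]
tool_rot: [-0.04, 0.703, 0.04, 0.709]
ft_force: [2.0, 1.7, -8.7]
grip_width: 0.0192
```

The upward pull is caught at TCP z 0.2366, which matches the locked height of 33 mm. I'll check with a gentle reverse turn that the pockets hold.

Emit:
arm_command --moves '[0,0,0,-0.04,0,0,1,0,0,0,-0.04,0,0,1]'

```text
clock: 11.62
eef_pos: [0.5098, 0.2871, 0.2363]
tool_rot: [-0.068, 0.701, 0.069, 0.707]
ft_force: [0.2, -0.3, 2.2]
grip_width: 0.0191
```

```bash
python3 q.py
```

```text
11.6167 [ 0.1943 -0.3205  2.2021] [-0.12    0.0754 -0.1074] [0.5098 0.2871 0.2363] yaw -78.8739158751994 tilt [-1.     -0.0005  0.0079] 0.01914795866416449
```

Emit:
arm_command --moves '[0,0,0,-0.04,0,0,1,0,0,0,-0.04,0,0,1]'

```text
clock: 11.78
eef_pos: [0.5103, 0.2872, 0.2365]
tool_rot: [-0.098, 0.697, 0.098, 0.704]
ft_force: [0.2, -0.6, 0.5]
grip_width: 0.0194
```

```bash
python3 q.py
```

```text
11.7833 [ 0.1749 -0.5501  0.4857] [-0.2011  0.0172 -0.0772] [0.5103 0.2872 0.2365] yaw -74.13400220320345 tilt [-1.     -0.0012  0.0089] 0.01936684118546393
```

Emit:
arm_command --moves '[0,0,0,0.045,0,0,1,0,0,0,0,0,0,1]'

```text
clock: 11.95
eef_pos: [0.5103, 0.2871, 0.2364]
tool_rot: [-0.081, 0.699, 0.082, 0.705]
ft_force: [-0.5, -0.5, 1.1]
grip_width: 0.0192
```

```bash
python3 q.py
```

```text
11.95 [-0.4658 -0.4986  1.0592] [-0.1564  0.0285  0.0554] [0.5103 0.2871 0.2364] yaw -76.75744912575747 tilt [-1.     -0.0008  0.0082] 0.019192680116169186
```

Emit:
arm_command --moves '[0,0,0,0,0,0,0.3,0,0,0,0,0,0,0,0,0,0,0,0,0,-0.3,0,0,0,0,0,0,-0.3,0,0,0,0,0,0,-0.3,-0.01,0,0,0,0,0,-0.3,-0.02,0,0,0,0,0,-0.3,-0.03,0,0,0,0,0,-0.3,-0.03,0,0,0,0,0,-0.3,-0.03,0,0,0,0,0,-0.3,0,0,0,0,0,0,-0.3]'

```text
clock: 12.87
eef_pos: [0.5085, 0.2865, 0.3612]
tool_rot: [-0.083, 0.701, 0.082, 0.703]
ft_force: [1.4, 0.8, 1.1]
grip_width: 0.0552
```

Emit:
arm_command --moves '[0,0,-0.03,0,0,0,-0.3,0,0,-0.04,0,0,0,-0.3,0,0,-0.04,0,0,0,-0.3,0,0,-0.04,0,0,0,-0.3,0,0,0,0,0,0,-0.3]'

```text
clock: 13.28
eef_pos: [0.3586, 0.2497, 0.3614]
tool_rot: [-0.081, 0.7, 0.082, 0.705]
ft_force: [-1.0, -0.4, -0.8]
grip_width: 0.0555
```

```bash
python3 q.py; python3 look.py e1 530 335 50 scene; python3 look.py e2 155 218 40 top; python3 -c "
from h import *
a=cv2.imread('pics/v_e1.png');b=cv2.imread('pics/v_e2.png');cv2.imwrite('pics/ve.png',np.hstack([cv2.resize(a,(400,400)),cv2.resize(b,(400,400))]))"
```

```text
13.2833 [-1.0141 -0.4184 -0.8122] [-0.0059  0.0938  0.0312] [0.3586 0.2497 0.3614] yaw -76.7514140772743 tilt [-1.     -0.0003  0.0064] 0.05553594351735773
13.2833 [0.3586 0.2497 0.3614] [-1.0141 -0.4184 -0.8122] [-0.0059  0.0938  0.0312] 0.05553594351735773 [-10.3733  89.1971  10.411 ] [-1.     -0.0003  0.0064]
13.3333 [0.3616 0.2512 0.3628] [ 0.3055 -0.2205  0.7651] [-0.0115 -0.0029 -0.0255] 0.055664524674249816 [-10.2449  88.8403  10.5029] [-0.9999  0.0014  0.0129]
```

View pics/ve.png

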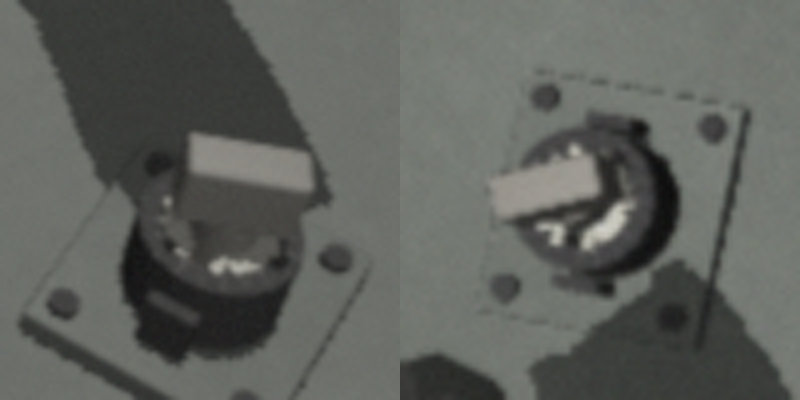

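View pics/scene_e1.png

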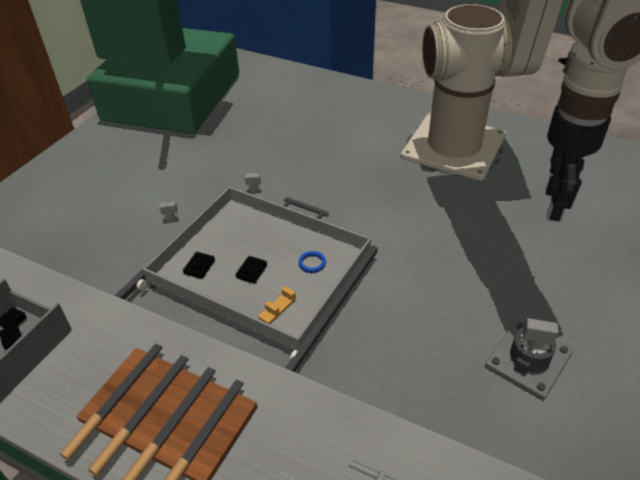

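Run:
```python
from h import *
print(tri((542.4,325.1),(144,215.2)))
for z in(.087,.093,.101):print(z,onz("scene",542.4,325.1,z),onz("top",144,215.2,z))
a=onz("top",115+88*.2,178+201*.2,.093);b=onz("top",115+200*.2,178+175*.2,.093);print(np.degrees(np.arctan2(*(b-a)[[1,0]])),np.linalg.norm(b-a))
```

```text
(array([0.51148653, 0.28819117, 0.09364052]), np.float64(0.00098064921964879))
0.087 [0.50589595 0.28799941 0.087     ] [0.51221176 0.29100039 0.087     ]
0.093 [0.51118219 0.28776141 0.093     ] [0.51144821 0.28891213 0.093     ]
0.101 [0.51823052 0.28744408 0.101     ] [0.51043015 0.28612778 0.101     ]
-78.54124824940983 0.04715584480537005
```

```bash
python3 -c "
from workcell import bot
print(bot.job_done())"
```

```text
the job is handed in; nothing more can be done
None
```

I took the large lock knob from the drawer, lowered its lugs through the slots and pushed it in with a light push. I turned it clockwise to the stop, let it rise into the pockets, released it and backed away. I handed the job in at about 13.4 s.

**Slots:** both cameras showed the slot line about 12° clockwise of world +x.

**Forces:** the vertical push stayed around 11 N. The turn met a torque of about 0.7 N·m at the stop, and I eased it off straight away.

**Last checks that agreed:**
- **Height:** the upward pull was caught 7 mm above the lowest point, which matches the locked height of 33 mm. After release, both cameras put the bar's top at 93.6 mm, against 93 mm expected when locked.
- **Angle:** the knob stands at about −77°, which is 65° past the slots.
- **Drawer:** the last scene picture shows the other drawer parts lying as before.

**Weaker points:**
- **Reverse turn:** when I turned it gently back by 9°, it met little resistance. I stopped before reaching a clear block, so height and angle show the lock, not a blocked reverse turn.
- **Camera offset:** the cameras disagreed by about 3 to 5 mm at fixed heights, and the scene view read a few millimetres high. I fine-tuned the fit by feel.
- **Plunger:** I had no direct plunger reading.

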